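# Slide the soap dish off its rail

## Task

Take the white soap dish off its T-track rail so it can be rinsed: slide it along the rail, without forcing it, up against the end stop at the rail's open end, lift it straight off there, and set it down upright on the draining mat. Do not wrench it against the rail or drop it, and leave the other things on the ledge where they are.

Things in the scene. Friction and masses are not known exactly. Their poses are not given: they have to be found in the camera images.
- rail: Low metal T-track fixed to the ledge: base strip 400 long, 42 wide, origin at the middle of its underside on the ledge; x along the track to the open end, y across, z up. Chamber floor 4 above the ledge, chamber 36 wide, lips' top at 15, slot between them 14; wall closing it at x = -185. A steel sleeve (48 wide, 17 high) over its +x part carries the end stop; where it is clamped is not reported.
- stop_near (a point): Nearest place of the end stop's face: rail's centre line, x = +120, z = 10. The stop is clamped 0 to 60 mm further along +x, different each time, so the dish's origin is at rail x = +85 to +145 when its foot meets it. The dish hides it: feel for it. Its rubber face gives 2.5 N/mm for 6 mm, then not at all. A clamp screw sticks out 10 mm on the sleeve's -y side, 150 before the stop.
- slot_mid (a point): A point in the slot at rail x = -50, z = 15. The dish slides with little drag (1 to 2 N) until the stop. In the 80 mm before the stop there are no lips: only there can the dish's 70 mm foot come up, so only with the dish within about 10 mm of the stop. Over 40 N between dish and rail (pushing on, or pulling up while captive) counts as forcing.
- dish: White soap dish on a T foot, about 150 g, captive in the rail. Origin at the centre of the foot's underside; x lengthwise (starts towards the open end), z up. Foot 70 by 32 by 6 high, neck 10 wide, tray 110 (x) by 60 (y) with upright 3 mm walls from 18 to 42 up; 2 mm play. Starts at rail x = -120 to -60. Push it on its end wall, grip it across its 60 mm width; it stands steadily on its foot.
- mat: Grey ribbed rubber draining mat fixed to the ledge, 160 (x) by 140 (y), 6 thick; origin at the centre of its underside. It lies left or right of the rail.
- cup: Green toothbrush cup, empty, 90 high, 68 across; origin under its centre. Bystander.
- jar: Glass jar with a twist cap, 80 high, 64 across; origin under its centre. Bystander.
- clipper: Steel nail clipper, 58 long, 13 wide, 12 high; origin under its centre. Bystander.
- comb: Blue comb, 150 long (x), 31 wide, 5 high; origin under its centre. Bystander.
- soap: Bar of soap, 75 by 48 by 22 high; origin under its centre. Bystander.
Things that resemble listed ones, but are neither listed nor needed, are in the scene too. There is more than one size of the dish; the job needs the middle-sized. Of the things that look like the mat, take the one that is farthest to the robot's left at the start.

How it is judged (in metres and radians):
On the way, in this order (a step that is already met when the one before it is completed fails the run):
1. the dish, still down in the track, has been slid along to the rail's open end (x of dish in the frame of rail above 0.07 m and z of dish in the frame of rail below 0.008 m and y of dish in the frame of rail between -0.006 and 0.006 m), for 0.1 s.
2. the dish has been lifted clear of the rail, level, over its open end (z of dish in the frame of rail above 0.02 m and x of dish in the frame of rail above 0.05 m and angle between dish's own z axis and vertical below 0.35 rad and horizontal distance between dish and rail below 0.21 m), for 0.05 s.
At the end, for the whole second after the job is handed in: The dish stands still and upright (within 0.08 rad) on its foot on the mat, its centre within 66 mm (mat's x) and 56 mm (mat's y) of the mat's centre, released (x of dish in the frame of mat between -0.066 and 0.066 m and y of dish in the frame of mat between -0.056 and 0.056 m and z of dish in the frame of mat between 0.003 and 0.009 m and angle between dish's own z axis and vertical below 0.08 rad and linear speed of dish below 0.02 m/s and angular speed of dish below 0.2 rad/s); the robot touches nothing.
It fails at once if the dish is forced against the rail with more than 40 N (contact force between dish and rail above 40 N).
It fails at once if the dish is let go in the air, more than about 15 mm up (height (world z) of dish above 0.022 m and contact force between dish and the fingers below 0.01 N).
It fails at once if another thing on the ledge is moved by more than 30 mm (distance of any of cup, jar, clipper, comb, soap from where it was at the start of the episode above 0.03 m).
It also fails if it takes over 61 s, if anything falls off the work surface, if the arm or the gripper's body presses on something with over 40 N, if the wrist force passes 120 N, or if a joint passes its speed limit or range.

## Robot

A 7-joint arm with a two-finger parallel gripper is mounted at the origin on the work surface. World frame = base frame: x ahead of the robot, y to its left, z up, the work surface at z = 0. Lengths are in m, angles in degrees, forces in N, time in s.
With the tool pointing down it reaches from about 0.425 to 0.875 m from the base axis. Payload 4.7 kg.
Tool frame: the origin (TCP) lies between the finger pads; the fingertips stand 11 mm ahead of it and the grasp point (between the pads) lies 8 mm behind it (env.tcp_to_tips is the distance from the TCP to the fingertips, in m); z points along the fingers, y is the line along which they close (so a half turn about z gives the same grasp; the last joint's range is limited). The gripper opens to 87 mm and grips with 3 to 60 N. Pads are 19 mm wide; open, the fingers measure 117 mm over their backs; the gripper's body (75 mm by 190 mm) begins 51 mm behind the grasp point.
Start: joints at [-69.494, 18.392, -4.016, 83.108, 1.295, 78.541, -3.26], TCP at [0.219, 0.612, 0.234] pointing down, gripper open.
Joint ranges: [-163.93, 163.93], [-17.29, 119.83], [-79.2, 71.16], [3.27, 140.29], [-89.18, 269.18], [5.43, 117.66], [-154.24, 154.24]. Speed limits (degrees/s): [147.25, 147.25, 180, 180, 180, 180, 180].

## Interface

Orientations are given as [roll, pitch, yaw] about the fixed x, y, z axes, in that order (R = Rz(yaw) Ry(pitch) Rx(roll)).
In Python, from cell import env, viewer gives the robot as it stands.
- The arm moves only by the tool step_arm, never from a script. Its arguments are lists of equal length, an entry for each row: "delta_pos": the shift along the tool's x, y, z in units of 0.2 m (1.0 is 0.2 m), a list of three; "rot": the turn, a rotation vector about the tool's x, y, z in units of 1.5 rad (1.0 is 1.5 rad), a list of three; "gripper": the gripper command: -1 is shut, 1 is fully open, values between are in proportion. A call has 1 to 20 rows; each row is the pose to reach, as a shift and turn from the pose commanded when the call began, along the tool's axes at that moment; what a row does not reach only later rows make up. A row lasts 1/8 s, in which the tool goes at most 62.5 mm and 10.7 degrees, less where a joint would pass 70% of its speed; a pose out of reach is approached as far as the arm can. A call with a number of a shift or a turn outside -1 to 1 is refused whole. A call with a gripper value outside its range is refused whole. The fingers move at their own pace and stop on an object; "squeeze" is the grip in N (left out, the last holds). Time passes only in rows, so rows that repeat a pose let the fingers close. It gives the time, the measured TCP pose, the force, the opening and the grip force at its end, in the units of the state.
- env.get_obs(): the state, without advancing time (a new reading comes with each control period).
- viewer.read_camera(name): name is "scene" or "top" or "wrist"; returns a dict with "img" (384x512x3 uint8, red, green, blue), "fx", "fy", "cx", "cy" (pixels), "pose" (4x4, takes a point from camera to world coordinates). Camera axes: x right, y down, z forward; pixel columns grow to the right and rows downward; lengths in m; the calibration is good to about 2 mm. A picture is of the moment at which its call begins. There is no depth.
- env.sign_off(): hands the job in; it is judged then, once.
The state is a dict: "time_s": time; "qpos": joint angles; "joint_velocities": joint speeds; "effort": joint torques, N m; "tool_pos": TCP position; "tool_rot": TCP orientation; "force": force on the tool from outside, world axes, zero at the start; "wrist_torque": the same for the moment, N m; "grip_width": finger opening in m; "grasp_force": force on a finger pad.
Only numpy, scipy, OpenCV 4.12 (cv2) and the standard library are available. Lean on these libraries where they do the work, as an engineer would, in place of code of your own. Each camera call takes 0.05 s, during which the arm holds its last target. There are 200 camera calls.

## Working session

There is one attempt and no reset: what is moved stays moved. The work goes in short steps, Python scripts to look and compute and a tool call to move; the robot and the scene stay as the last step left them, time stands still between calls to the robot, and variables do not carry over. Pictures are saved under pics/ and viewed, at most 10 in all, crops included, and the job is handed in when it is done.

Besides the shell and the picture viewer there is one more tool, called after ">>>" as name(argument=value, ...), one argument or row to a line, values as JSON. step_arm: Moves the arm, as the interface text tells. Shifts and turns lie within -1 to 1; 1 stands for 0.2 m of shift or 1.5 rad of turn. Its arguments: {"type":"object","properties":{"delta_pos":{"type":"array"},"rot":{"type":"array"},"gripper":{"type":"array"},"squeeze":{"type":"number"}},"required":["delta_pos","rot","gripper"]}

```bash
mkdir -p pics; ls; cat > h.py <<'E'
import numpy as np, cv2
from cell import env, viewer
def snap(cam,name):
    d=viewer.read_camera(cam); cv2.imwrite(f'pics/{name}.png',d['img'][:,:,::-1]); np.savez(f'pics/{name}.npz',**d); return d
def load(name): return dict(np.load(f'pics/{name}.npz'))
def plane(d,uv,z):
    uv=np.atleast_2d(uv).astype(float); P=d['pose']
    r=np.c_[(uv[:,0]-d['cx'])/d['fx'],(uv[:,1]-d['cy'])/d['fy'],np.ones(len(uv))]@P[:3,:3].T
    return P[:3,3]+r*((z-P[2,3])/r[:,2])[:,None]
def proj(d,X):
    P=d['pose']; c=(np.atleast_2d(X)-P[:3,3])@P[:3,:3]
    return np.c_[c[:,0]/c[:,2]*d['fx']+d['cx'],c[:,1]/c[:,2]*d['fy']+d['cy']]
E
python3 - <<'E'
from h import *
a=snap('top','top0');b=snap('scene','scene0')
cv2.imwrite('pics/both0.png',np.vstack([a['img'],b['img']])[:,:,::-1][:, :])
print(a['pose'].round(3),a['fx'],b['pose'].round(3)); print(env.get_obs())
E
```

```text
pics
[[-0.089 -0.972  0.218  0.227]
 [-0.996  0.089 -0.013 -0.011]
 [-0.006 -0.219 -0.976  1.3  ]
 [ 0.     0.     0.     1.   ]] 490.9929556850146 [[ 0.216  0.522 -0.825  1.367]
 [ 0.976 -0.127  0.175 -0.197]
 [-0.014 -0.844 -0.537  0.627]
 [ 0.     0.     0.     1.   ]]
{'time_s': 0.1, 'qpos': array([-69.49866781,  18.43499406,  -4.01237955,  83.16854682,
         1.29666662,  78.54321112,  -3.26014714]), 'joint_velocities': array([-0.10194513, -0.09021286, -0.04559999, -0.21703278,  0.0283061 ,
       -0.13793587, -0.00915083]), 'effort': array([ 4.45693922e-04, -4.92567587e+01, -4.05275691e-01, -3.13400388e+01,
       -6.42135087e-02,  3.93750938e-02,  5.98989914e-05]), 'tool_pos': array([0.21896364, 0.61148315, 0.23256286]), 'tool_rot': array([-1.79898564e+02,  8.25309445e-03,  1.60305478e+02]), 'force': array([ 0.06323548, -0.13558157, -0.274259  ]), 'wrist_torque': array([ 0.00197961, -0.02510999, -0.06031529]), 'grasp_force': 0.0, 'grip_width': 0.0867599869747498}
```

View pics/top0.png

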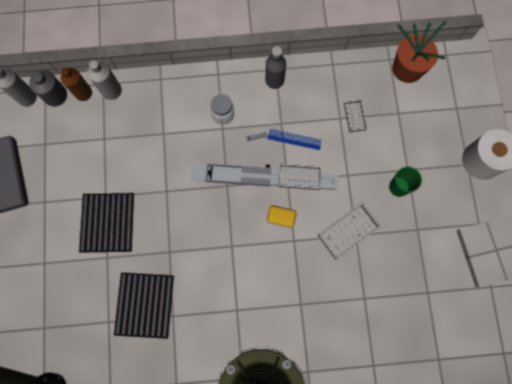

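View pics/scene0.png

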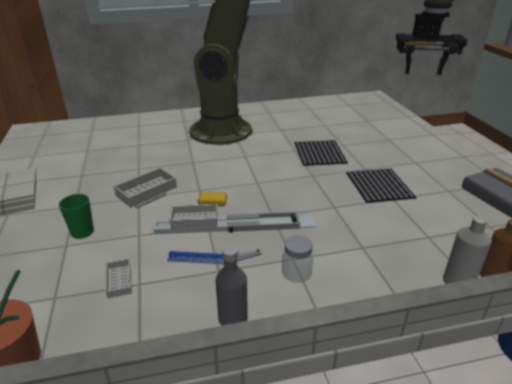

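The top view shows the dish on the rail at (300,177), with the track running left to the open end near (195,172) and the screw at (267,165). The two ribbed mats are at (107,222) and (145,305), and the first is farther left. Next I'll enlarge the rail and measure.

```bash
python3 - <<'E'
from h import *
a=load('top0');im=a['img'][:,:,::-1]
c=cv2.resize(im[150:200,185:345],None,fx=5,fy=5,interpolation=cv2.INTER_CUBIC)
cv2.imwrite('pics/crop0.png',c)
g=cv2.cvtColor(im,cv2.COLOR_BGR2GRAY)
m=cv2.morphologyEx(((g<95)*255).astype(np.uint8),cv2.MORPH_CLOSE,np.ones((7,7)))
for k in cv2.findContours(m[:,30:],cv2.RETR_EXTERNAL,cv2.CHAIN_APPROX_NONE,offset=(30,0))[0]:
    if cv2.contourArea(k)>1500:
        r=cv2.minAreaRect(k); p=plane(a,cv2.boxPoints(r),.006); print('dark',np.round(r[0]),p.mean(0).round(3),[np.linalg.norm(p[i]-p[i-1]).round(3) for i in (1,2)],p[:,:2].round(3).tolist())
hsv=cv2.cvtColor(im,cv2.COLOR_BGR2HSV)
for n,uv in dict(railL=(193,172),railR=(338,183),dish=(300,177),screw=(267,165),soap=(282,216),comb=(295,139),clip=(258,136),jar=(222,108)).items(): print(n,plane(a,uv,.015).round(3))
E
```

```text
dark [262. 366.] [ 0.07  -0.008  0.006] [np.float64(0.214), np.float64(0.081)] [[0.12, 0.095], [0.101, -0.118], [0.021, -0.109], [0.039, 0.101]]
dark [143. 305.] [0.247 0.281 0.006] [np.float64(0.162), np.float64(0.149)] [[0.177, 0.36], [0.338, 0.346], [0.316, 0.199], [0.156, 0.218]]
dark [106. 222.] [0.47  0.371 0.006] [np.float64(0.166), np.float64(0.143)] [[0.397, 0.446], [0.562, 0.436], [0.542, 0.294], [0.378, 0.308]]
dark [256.  64.] [ 0.891 -0.073  0.006] [np.float64(1.332), np.float64(0.195)] [[0.987, 0.592], [0.987, -0.74], [0.793, -0.718], [0.796, 0.575]]
railL [[0.584 0.131 0.015]]
railR [[ 0.518 -0.256  0.015]]
dish [[ 0.544 -0.156  0.015]]
screw [[ 0.586 -0.071  0.015]]
soap [[ 0.442 -0.097  0.015]]
comb [[ 0.652 -0.154  0.015]]
clip [[ 0.67  -0.054  0.015]]
jar [[0.761 0.039 0.015]]
```

View pics/crop0.png

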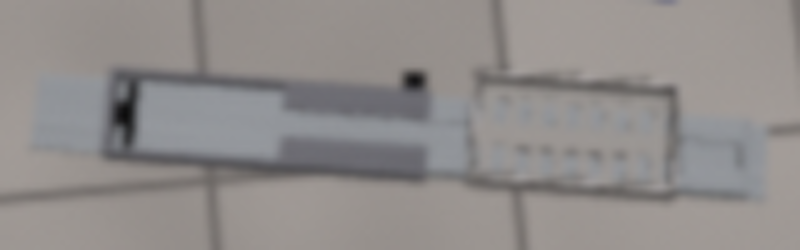

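The crop shows the rail ends at about (32,112) and (765,160) and the rubber stop face at about (137,113). The dish rim corners are (477,72), (677,90), (673,197) and (467,182), and the screw is at (413,80).

```bash
python3 - <<'E'
from h import *
a=load('top0')
f=lambda c,z: plane(a,np.array(c)/5+[185-.4,150-.4],z)
E=f([(35,75),(30,150),(768,122),(762,198)],.012); 
L=E[:2].mean(0);R=E[2:].mean(0);d=L-R;print('rail',L.round(4),R.round(4),np.linalg.norm(d),'widths',np.linalg.norm(E[0]-E[1]),np.linalg.norm(E[2]-E[3]))
x=d/np.linalg.norm(d);print('yaw',np.degrees(np.arctan2(x[1],x[0])));o=(L+R)/2;y=np.array([-x[1],x[0],0])
D=f([(477,72),(677,90),(673,197),(467,182)],.042);
rel=lambda p:np.c_[(p-o)@x,(p-o)@y].round(4)
print('dish',D.mean(0),rel(D),rel(D.mean(0)[None]),'dish dir',np.degrees(np.arctan2(*((D[0]+D[3]-D[1]-D[2])[[1,0]]))))
S=f([(137,113)],.012);print('stop',rel(S)); K=f([(413,80)],.012);print('screw',rel(K))
E
python3 - <<'E'
from cell import env
o=env.get_obs();print(o['tool_pos'],o['tool_rot'],o['time_s'],env.tcp_to_tips)
E
```

```text
rail [0.5853 0.1362 0.012 ] [ 0.5228 -0.2561  0.012 ] 0.39720655500937 widths 0.04213272510383381 0.04247948355597531
yaw 80.95417921930327
dish [ 0.53857612 -0.15137992  0.042     ] [[-0.0399 -0.0302]
 [-0.1463 -0.0273]
 [-0.1465  0.031 ]
 [-0.0381  0.0302]] [[-0.0927  0.0009]] dish dir 79.9734445449516
stop [[ 0.1419 -0.0034]]
screw [[-0.0063 -0.032 ]]
[0.21896364 0.61148315 0.23256286] [-1.79898564e+02  8.25309445e-03  1.60305478e+02] 0.1 0.011
```

>>> step_arm(
  delta_pos=[
    [-0.98,-0.23,0],
    [-0.98,-0.23,0],
    [-0.98,-0.23,0],
    [-0.98,-0.23,0],
    [-0.98,-0.23,0],
    [-0.98,-0.23,0],
    [-0.98,-0.23,0],
    [-0.98,-0.23,0],
    [-0.98,-0.23,0],
  ],
  rot=[
    [0,0,0.923],
    [0,0,0.923],
    [0,0,0.923],
    [0,0,0.923],
    [0,0,0.923],
    [0,0,0.923],
    [0,0,0.923],
    [0,0,0.923],
    [0,0,0.923],
  ],
  gripper=[-1,-1,-1,-1,-1,-1,-1,-1,-1],
)

```text
time_s: 1.23
tool_pos: [0.3879, 0.5024, 0.233]
tool_rot: [-180.0, 0.0, 81.0]
force: [0.2, -0.3, 0.5]
grip_width: 0.0057
grasp_force: 0.0
```

>>> step_arm(
  delta_pos=[
    [-1,0.6,0],
    [-1,0.6,0],
    [-1,0.6,0],
    [-1,0.6,0],
  ],
  rot=[
    [0,0,0],
    [0,0,0],
    [0,0,0],
    [0,0,0],
  ],
  gripper=[-1,-1,-1,-1],
)

```text
time_s: 1.72
tool_pos: [0.4764, 0.283, 0.2337]
tool_rot: [180.0, 0.0, 80.9]
force: [0.4, 0.3, -0.6]
grip_width: 0.0003
grasp_force: 0.0
```

>>> step_arm(
  delta_pos=[
    [-1,0.3,0],
    [-1,0.3,0],
    [-1,0.3,0],
    [-1,0.3,0],
  ],
  rot=[
    [0,0,0],
    [0,0,0],
    [0,0,0],
    [0,0,0],
  ],
  gripper=[-1,-1,-1,-1],
)

```text
time_s: 2.22
tool_pos: [0.5035, 0.0742, 0.2339]
tool_rot: [180.0, 0.0, 80.7]
force: [-0.3, 1.0, -1.4]
grip_width: 0.0006
grasp_force: 0.0
```

>>> step_arm(
  delta_pos=[
    [-1,0,0],
    [-1,0,0],
    [-1,0,0],
    [-1,0,0],
    [-1,0,0],
  ],
  rot=[
    [0,0,0],
    [0,0,0],
    [0,0,0],
    [0,0,0],
    [0,0,0],
  ],
  gripper=[-1,-1,-1,-1,-1],
)

```text
time_s: 2.85
tool_pos: [0.4717, -0.1185, 0.2336]
tool_rot: [180.0, -0.0, 80.9]
force: [-0.2, 0.7, 0.1]
grip_width: 0.0004
grasp_force: 0.0
```

```bash
python3 - <<'E'
from h import *
b=snap('wrist','w1');o=env.get_obs();print(o['tool_pos'],o['tool_rot'],o['time_s'],o['qpos']);print(b['pose'].round(3))
E
```

```text
[ 0.47203381 -0.11694216  0.23348187] [-1.79996453e+02 -5.14348387e-02  8.10655261e+01] 2.9 [-29.67926788  -3.57665012  39.37502382 106.85433927   2.28536342
  75.92683454   0.1503617 ]
[[ 0.987 -0.154 -0.04   0.482]
 [-0.159 -0.957 -0.241 -0.053]
 [-0.001  0.244 -0.97   0.385]
 [ 0.     0.     0.     1.   ]]
```

View pics/w1.png

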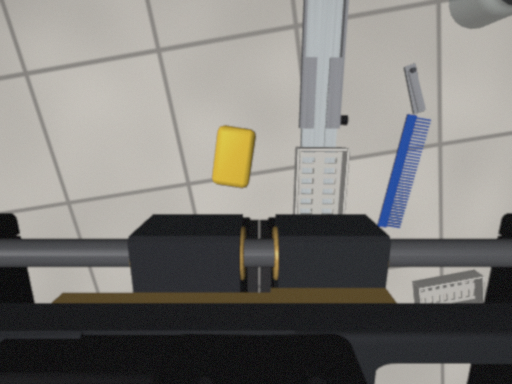

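The wrist view shows the sleeve's near edge at about (300..341,127), the dish's front corners at (295,148) and (349,148), and the screw at (344,120). I'll cross-check these against the top-view estimate.

```bash
python3 - <<'E'
from h import *
b=load('w1')
o=np.array([.55405,-.05995,0]);t=np.radians(80.95);x=np.array([np.cos(t),np.sin(t),0]);y=np.array([-x[1],x[0],0])
rel=lambda p:np.c_[(p-o)@x,(p-o)@y].round(4)
g=cv2.cvtColor(b['img'],cv2.COLOR_RGB2GRAY)
for r in (5,25,50,70,90,110,122,140,155,175,195): 
    row=cv2.GaussianBlur(g,(3,3),0)[r,285:365].astype(int); dd=np.abs(np.diff(row)); k=np.where(dd>10)[0]; print(r,[(int(i)+285,int(row[i+1]-row[i])) for i in k])
print('dishfront',rel(plane(b,[(295,148),(349,148)],.042)),'screw',rel(plane(b,[(344,120)],.012)),'sleeve end',rel(plane(b,[(300,127),(341,127)],.017)))
E
```

```text
5 [(290, -11), (291, -11), (295, 13), (301, -15), (302, -26), (303, -15), (305, 15), (306, 15), (307, 13), (341, -18), (342, -29), (343, -21), (345, 16), (346, 17), (347, 15), (348, 12)]
25 [(301, -13), (304, 15), (305, 15), (306, 14), (339, -11), (340, -24), (341, -27), (342, -11), (344, 16), (345, 15), (346, 14)]
50 [(295, -13), (296, -14), (300, -12), (303, 14), (304, 15), (305, 14), (338, -18), (339, -29), (340, -19), (342, 16), (343, 17), (344, 15), (345, 12)]
70 [(297, -12), (298, -20), (299, -23), (300, -14), (302, 12), (315, 11), (316, 13), (327, -15), (328, -16), (343, 13)]
90 [(298, -19), (299, -25), (300, -11), (315, 12), (326, -16), (327, -14), (341, 12), (342, 11)]
110 [(297, -14), (298, -27), (299, -17), (301, 11), (314, 11), (324, -11), (325, -14), (340, 13)]
122 [(297, -22), (298, -22), (313, 12), (314, 11), (324, -17), (325, -15), (338, -14), (339, -31), (340, -35), (341, -21), (345, 18), (346, 41), (347, 47), (348, 29), (349, 11)]
140 [(299, -18), (301, 12), (302, 14)]
155 [(293, -17), (294, -20), (296, 18), (297, 11), (340, -14), (341, -25), (342, -22), (345, 18), (346, 26), (347, 12)]
175 [(292, -13), (293, -24), (294, -14), (295, 12), (296, 19), (339, -20), (340, -24), (341, -16), (344, 21), (345, 21), (346, 12)]
195 [(292, -23), (293, -19), (295, 22), (296, 14), (337, -13), (338, -25), (339, -22), (342, 19), (343, 28), (344, 15)]
dishfront [[-0.038   0.0309]
 [-0.0381 -0.0311]] screw [[-0.0071 -0.0316]] sleeve end [[-0.0152  0.0225]
 [-0.0153 -0.0271]]
```

```bash
python3 - <<'E'
from h import *
b=load('w1')
o=np.array([.55405,-.05995,0]);t=np.radians(80.95);x=np.array([np.cos(t),np.sin(t),0]);y=np.array([-x[1],x[0],0])
rel=lambda p:np.c_[(p-o)@x,(p-o)@y].round(4)
print(rel(plane(b,[(324.8,5),(323.8,25),(322.8,50),(321.9,70),(321.0,90),(320,110),(319.4,122)],.016)))
print('dish mid',rel(plane(b,[(320,155),(319,175),(318,195)],.042)))
print('push pos',o-.185*x,'yaw',80.95)
E
```

```text
[[ 0.1165 -0.0008]
 [ 0.0965 -0.0008]
 [ 0.0707 -0.0009]
 [ 0.0494 -0.001 ]
 [ 0.0273 -0.001 ]
 [ 0.0046 -0.0009]
 [-0.0094 -0.0009]]
dish mid [[-0.0461  0.0018]
 [-0.0696  0.0018]
 [-0.0939  0.0019]]
push pos [ 0.52495018 -0.24264702  0.        ] yaw 80.95
```

>>> step_arm(
  delta_pos=[
    [-0.53,0.36,0],
    [-0.53,0.36,0],
    [-0.53,0.36,0],
    [-0.53,0.36,0.3],
    [-0.53,0.36,0.6],
    [-0.53,0.36,0.8],
    [-0.53,0.36,0.8],
    [-0.53,0.36,0.8],
  ],
  rot=[
    [0,0,0],
    [0,0,0],
    [0,0,0],
    [0,0,0],
    [0,0,0],
    [0,0,0],
    [0,0,0],
    [0,0,0],
  ],
  gripper=[-1,-1,-1,-1,-1,-1,-1,-1],
)

```text
time_s: 3.9
tool_pos: [0.5278, -0.2331, 0.0751]
tool_rot: [179.9, -0.0, 81.1]
force: [0.7, -0.1, -0.4]
grip_width: 0.0006
grasp_force: 0.0
```

```bash
cat > st.py <<'E'
from h import *
o0=np.array([.55405,-.05995,0]);t=np.radians(80.95);x=np.array([np.cos(t),np.sin(t),0]);y=np.array([-x[1],x[0],0])
def st():
    o=env.get_obs();p=o['tool_pos'];print(o['time_s'],'rail',(p-o0)@x,(p-o0)@y,p[2],o['tool_rot'],'F rail',o['force']@x,o['force']@y,o['force'][2],o['qpos'].round(0),o['grip_width'])
E
python3 -c 'from st import *;st();snap("wrist","w2")'
```

```text
3.9 rail -0.17511976527952736 -0.0013467004195790375 0.07508762685878465 [ 1.79880544e+02 -2.87977475e-02  8.11036586e+01] F rail -0.010009129309232742 -0.7201545514901917 -0.4226547789200865 [-17.  21.  45. 105. -17.  60.  26.] 0.0006301509469907433
```

View pics/w2.png

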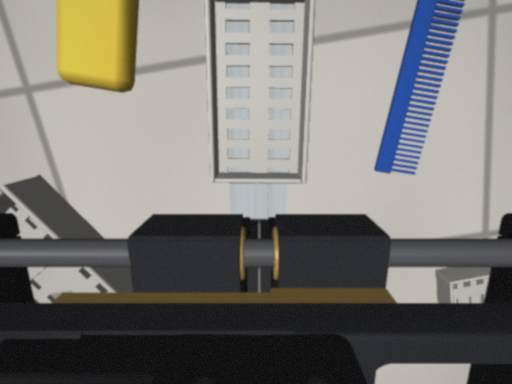

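The wrist view shows the fingers (x≈258) centred behind the dish's rear wall (209..308, 181) with clear space ahead of them. I'll lower and begin the push.

>>> step_arm(
  delta_pos=[
    [0,0,0.1],
    [0,0,0.195],
    [0,0,0.195],
    [0,0,0.195],
  ],
  rot=[
    [0,0,0],
    [0,0,0],
    [0,0,0],
    [0,0,0],
  ],
  gripper=[-1,-1,-1,-1],
)

```text
time_s: 4.45
tool_pos: [0.5262, -0.2344, 0.0344]
tool_rot: [-180.0, 0.0, 81.0]
force: [0.0, -0.8, 0.3]
grip_width: 0.0003
grasp_force: 0.0
```

>>> step_arm(
  delta_pos=[
    [0.03,0,0],
    [0.06,0,0],
    [0.09,0,0],
    [0.12,0,0],
    [0.15,0,0],
    [0.18,0,0],
    [0.21,0,0],
    [0.24,0,0],
    [0.27,0,0],
    [0.3,0,0],
    [0.3,0,0],
  ],
  rot=[
    [0,0,0],
    [0,0,0],
    [0,0,0],
    [0,0,0],
    [0,0,0],
    [0,0,0],
    [0,0,0],
    [0,0,0],
    [0,0,0],
    [0,0,0],
    [0,0,0],
  ],
  gripper=[-1,-1,-1,-1,-1,-1,-1,-1,-1,-1,-1],
)

```text
time_s: 5.82
tool_pos: [0.5358, -0.1737, 0.0343]
tool_rot: [-180.0, -0.1, 81.0]
force: [0.1, 0.1, -0.3]
grip_width: 0.0004
grasp_force: 0.0
```

```bash
python3 -c 'from st import *;st()'
```

```text
5.825 rail -0.11517706585315068 0.0001449167884907225 0.03433779520000903 [-1.79970577e+02 -5.91412641e-02  8.10434398e+01] F rail 0.10443110009916612 -0.11670723061460891 -0.2559357466964028 [-21.  23.  43. 109. -19.  56.  22.] 0.00035681069055144854
```

```bash
python3 - <<'E'
from st import *
d=snap('top','top1')
cv2.imwrite('pics/crop1.png',cv2.resize(d['img'][150:200,185:345,::-1],None,fx=5,fy=5,interpolation=cv2.INTER_CUBIC))
E
```

```text
(no output)
```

View pics/crop1.png

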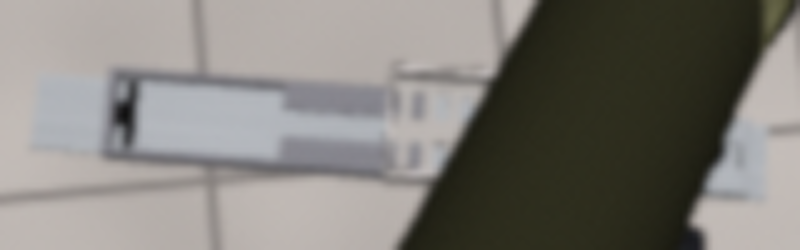

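The dish has moved with the fingers: its front edge went from 472 to 388 in the crop, about 45 mm. I'll keep pushing.

>>> step_arm(
  delta_pos=[
    [0.03,0,0],
    [0.06,0,0],
    [0.09,0,0],
    [0.12,0,0],
    [0.15,0,0],
    [0.18,0,0],
    [0.21,0,0],
    [0.24,0,0],
    [0.27,0,0],
    [0.3,0,0],
    [0.33,0,0],
    [0.36,0,0],
    [0.39,0,0],
    [0.42,0,0],
    [0.45,0,0],
    [0.48,0,0],
    [0.51,0,0],
    [0.54,0,0],
    [0.57,0,0],
    [0.6,0,0],
  ],
  rot=[
    [0,0,0],
    [0,0,0],
    [0,0,0],
    [0,0,0],
    [0,0,0],
    [0,0,0],
    [0,0,0],
    [0,0,0],
    [0,0,0],
    [0,0,0],
    [0,0,0],
    [0,0,0],
    [0,0,0],
    [0,0,0],
    [0,0,0],
    [0,0,0],
    [0,0,0],
    [0,0,0],
    [0,0,0],
    [0,0,0],
  ],
  gripper=[-1,-1,-1,-1,-1,-1,-1,-1,-1,-1,-1,-1,-1,-1,-1,-1,-1,-1,-1,-1],
)

```text
time_s: 8.38
tool_pos: [0.5546, -0.056, 0.0346]
tool_rot: [180.0, -0.0, 81.0]
force: [-0.3, -0.6, -0.3]
grip_width: 0.0005
grasp_force: 0.3
```

>>> step_arm(
  delta_pos=[
    [0.03,0,0],
    [0.06,0,0],
    [0.09,0,0],
    [0.12,0,0],
    [0.14,0,0],
    [0.14,0,0],
    [0.14,0,0],
  ],
  rot=[
    [0,0,0],
    [0,0,0],
    [0,0,0],
    [0,0,0],
    [0,0,0],
    [0,0,0],
    [0,0,0],
  ],
  gripper=[-1,-1,-1,-1,-1,-1,-1],
)

```text
time_s: 9.25
tool_pos: [0.559, -0.0287, 0.0347]
tool_rot: [180.0, -0.0, 81.0]
force: [0.6, -1.1, -0.0]
grip_width: 0.0005
grasp_force: 0.0
```

```bash
python3 -c 'from st import *;st()
d=snap("top","top2")
cv2.imwrite("pics/crop2.png",cv2.resize(d["img"][150:200,185:345,::-1],None,fx=5,fy=5,interpolation=cv2.INTER_CUBIC))'
```

```text
9.25 rail 0.03160050182412692 1.3166895423070112e-05 0.03467423824705616 [ 1.79986919e+02 -1.52734853e-02  8.09713978e+01] F rail -1.0300226412918911 -0.7415359847976216 -0.005020558735275868 [-35.  22.  41. 109. -17.  55.   5.] 0.0005224731144243264
```

View pics/crop2.png

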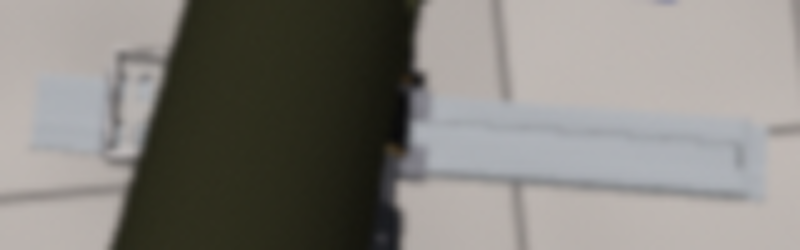

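The dish's front wall is at about crop x=115, so the dish is near rail x≈0.099 with no stop force yet. I'll creep forward.

>>> step_arm(
  delta_pos=[
    [0.01,0,0],
    [0.02,0,0],
    [0.03,0,0],
    [0.03,0,0],
  ],
  rot=[
    [0,0,0],
    [0,0,0],
    [0,0,0],
    [0,0,0],
  ],
  gripper=[-1,-1,-1,-1],
)

```text
time_s: 9.8
tool_pos: [0.56, -0.0226, 0.0346]
tool_rot: [180.0, -0.0, 81.0]
force: [-0.1, -1.0, 0.0]
grip_width: 0.0006
grasp_force: 0.3
```

>>> step_arm(
  delta_pos=[
    [0.01,0,0],
    [0.015,0,0],
    [0.015,0,0],
  ],
  rot=[
    [0,0,0],
    [0,0,0],
    [0,0,0],
  ],
  gripper=[-1,-1,-1],
)

```text
time_s: 10.18
tool_pos: [0.5604, -0.0197, 0.0346]
tool_rot: [180.0, -0.0, 81.0]
force: [0.2, -1.1, 1.5]
grip_width: 0.0007
grasp_force: 0.4
```

>>> step_arm(
  delta_pos=[
    [0.01,0,0],
    [0.01,0,0],
    [0.01,0,0],
  ],
  rot=[
    [0,0,0],
    [0,0,0],
    [0,0,0],
  ],
  gripper=[-1,-1,-1],
)

```text
time_s: 10.55
tool_pos: [0.5607, -0.0179, 0.0346]
tool_rot: [180.0, -0.0, 81.0]
force: [-1.1, -1.2, 1.9]
grip_width: 0.0004
grasp_force: 0.7
```

>>> step_arm(
  delta_pos=[
    [0.01,0,0],
    [0.01,0,0],
    [0.01,0,0],
  ],
  rot=[
    [0,0,0],
    [0,0,0],
    [0,0,0],
  ],
  gripper=[-1,-1,-1],
)

```text
time_s: 10.92
tool_pos: [0.5608, -0.0169, 0.0346]
tool_rot: [-180.0, 0.1, 80.9]
force: [-1.2, -5.0, 2.4]
grip_width: 0.0004
grasp_force: 2.6
```

Contact was felt: about 5 N at TCP rail x ≈0.0435, so the dish is at ≈0.108, which agrees with the stop seen at 0.142. I'll back off, rise, open and move over the dish.

>>> step_arm(
  delta_pos=[
    [-0.05,0,0],
    [-0.125,0,0],
    [-0.125,0,-0.2],
    [-0.125,0,-0.5],
    [-0.125,0,-0.5],
    [0.06,0,-0.5],
    [0.06,0,-0.5],
    [0.06,0,-0.5],
  ],
  rot=[
    [0,0,0],
    [0,0,0],
    [0,0,0],
    [0,0,0],
    [0,0,0],
    [0,0,0],
    [0,0,0],
    [0,0,0],
  ],
  gripper=[-1,-1,-1,-1,1,1,1,1],
  squeeze=10,
)

```text
time_s: 11.92
tool_pos: [0.5623, -0.0048, 0.1338]
tool_rot: [-179.9, 0.0, 81.0]
force: [0.0, -0.1, 0.5]
grip_width: 0.0328
grasp_force: 0.0
```

```bash
python3 -c 'from st import *;st();snap("wrist","w3")'
```

```text
11.925 rail 0.055792497159182664 0.0005530221441089611 0.1338176335954967 [-1.79940662e+02  3.84112087e-02  8.09739093e+01] F rail -0.11491401859055667 -0.06347798126413828 0.46083554841058577 [-40.  15.  43. 104. -11.  66.  -2.] 0.032843655182915966
```

View pics/w3.png

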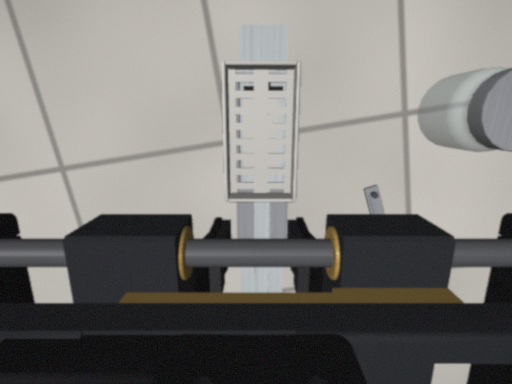

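The wrist view shows the dish against the stop: rim corners (224,62), (300,62), (295,201) and (227,200). The jar is to the right at (465,110). I'll compute the dish centre from the rim.

```bash
python3 - <<'E'
from st import *
b=load('w3');p=plane(b,[(224,62),(300,62),(296,201),(226.5,201)],.046)
print(np.c_[(p-o0)@x,(p-o0)@y].round(4)); c=p.mean(0);print((c-o0)@x,(c-o0)@y)
j=plane(b,[(430,110)],.08);print('jar left edge',j)
d=load('top0');print('jar/top',plane(d,[(222,100)],.08))
E
```

```text
[[ 0.1627  0.0269]
 [ 0.1626 -0.03  ]
 [ 0.0546 -0.0302]
 [ 0.0547  0.028 ]]
0.1086568187267308 -0.0013155251927597922
jar left edge [[0.68571433 0.04786266 0.08      ]]
jar/top [[0.75674485 0.03435456 0.08      ]]
```

>>> step_arm(
  delta_pos=[
    [0.265,0.008,0],
    [0.265,0.008,0],
    [0.265,0.008,0],
    [0.265,0.008,0.2],
    [0.265,0.008,0.35],
    [0.265,0.008,0.45],
    [0.265,0.008,0.515],
    [0.265,0.008,0.515],
    [0.265,0.008,0.515],
  ],
  rot=[
    [0,0,0],
    [0,0,0],
    [0,0,0],
    [0,0,0],
    [0,0,0],
    [0,0,0],
    [0,0,0],
    [0,0,0],
    [0,0,0],
  ],
  gripper=[1,1,1,1,1,1,1,1,1],
)

```text
time_s: 13.1
tool_pos: [0.5736, 0.0479, 0.0325]
tool_rot: [179.9, -0.0, 81.0]
force: [-0.0, 0.2, 0.3]
grip_width: 0.0872
grasp_force: 0.0
```

```bash
python3 -c 'from st import *;st()'
```

```text
13.1 rail 0.10960840122314405 -0.002359698652030451 0.032523019118251256 [ 1.79905320e+02 -3.64609000e-02  8.09624992e+01] F rail 0.1896596710441812 0.05819930942298007 0.27995500439795395 [-40.  23.  39. 107. -18.  55.  -2.] 0.0872275850740879
```

>>> step_arm(
  delta_pos=[
    [0,-0.006,0],
    [0,-0.006,0],
    [0,-0.006,0],
    [0,-0.006,0],
    [0,-0.006,0],
    [0,-0.006,0],
    [0,-0.006,0],
    [0,-0.006,0],
  ],
  rot=[
    [0,0,0],
    [0,0,0],
    [0,0,0],
    [0,0,0],
    [0,0,0],
    [0,0,0],
    [0,0,0],
    [0,0,0],
  ],
  gripper=[0.48,0.48,0.48,-1,-1,-1,-1,-1],
  squeeze=10,
)

```text
time_s: 14.1
tool_pos: [0.5717, 0.0482, 0.0317]
tool_rot: [180.0, -0.0, 81.0]
force: [0.9, -0.0, 0.8]
grip_width: 0.06
grasp_force: 10.0
```

```bash
python3 -c 'from st import *;st()'
```

```text
14.1 rail 0.10961998569903833 -0.00040043068001991214 0.03166727919505709 [ 1.79985544e+02 -9.29535586e-03  8.09745604e+01] F rail 0.09863393396234554 -0.9336036683307124 0.8231729936624576 [-40.  23.  39. 107. -18.  55.  -2.] 0.060029651151899385
```

Gripped at 60 mm width with little side force. I'll lift gently and check.

>>> step_arm(
  delta_pos=[
    [0,0,-0.01],
    [0,0,-0.02],
    [0,0,-0.02],
    [0,0,-0.02],
  ],
  rot=[
    [0,0,0],
    [0,0,0],
    [0,0,0],
    [0,0,0],
  ],
  gripper=[-1,-1,-1,-1],
)

```text
time_s: 14.6
tool_pos: [0.5715, 0.0482, 0.0355]
tool_rot: [-180.0, 0.0, 81.0]
force: [0.6, -0.3, -1.2]
grip_width: 0.0598
grasp_force: 10.0
```

>>> step_arm(
  delta_pos=[
    [0,0,-0.01],
    [0,0,-0.02],
    [0,0,-0.03],
    [0,0,-0.03],
  ],
  rot=[
    [0,0,0],
    [0,0,0],
    [0,0,0],
    [0,0,0],
  ],
  gripper=[-1,-1,-1,-1],
)

```text
time_s: 15.1
tool_pos: [0.5717, 0.0482, 0.0418]
tool_rot: [180.0, -0.0, 81.0]
force: [0.4, 0.4, -0.9]
grip_width: 0.06
grasp_force: 10.0
```

>>> step_arm(
  delta_pos=[
    [0,0,-0.06],
    [0,0,-0.14],
    [0,0,-0.24],
    [0,0,-0.35],
    [0,0,-0.35],
    [0,0,-0.35],
  ],
  rot=[
    [0,0,0],
    [0,0,0],
    [0,0,0],
    [0,0,0],
    [0,0,0],
    [0,0,0],
  ],
  gripper=[-1,-1,-1,-1,-1,-1],
  squeeze=15,
)

```text
time_s: 15.85
tool_pos: [0.5713, 0.0484, 0.1116]
tool_rot: [-180.0, -0.0, 81.0]
force: [0.3, -0.4, -1.8]
grip_width: 0.0596
grasp_force: 15.0
```

>>> step_arm(
  delta_pos=[
    [0.06,-0.03,0],
    [0.16,-0.08,0],
    [0.28,-0.14,0],
    [0.4,-0.2,0],
    [0.52,-0.26,0],
    [0.62,-0.31,0],
    [0.7,-0.35,0],
    [0.75,-0.38,0],
    [0.75,-0.38,0],
  ],
  rot=[
    [0,0,0],
    [0,0,0],
    [0,0,0],
    [0,0,0],
    [0,0,0],
    [0,0,0],
    [0,0,0],
    [0,0,0],
    [0,0,0],
  ],
  gripper=[-1,-1,-1,-1,-1,-1,-1,-1,-1],
)

```text
time_s: 16.98
tool_pos: [0.5196, 0.2091, 0.1113]
tool_rot: [-180.0, 0.0, 81.1]
force: [-0.6, -1.1, 0.1]
grip_width: 0.0597
grasp_force: 15.0
```

>>> step_arm(
  delta_pos=[
    [0.06,-0.03,0],
    [0.16,-0.08,0],
    [0.28,-0.14,0],
    [0.4,-0.2,0],
    [0.52,-0.26,0],
    [0.62,-0.31,0],
    [0.7,-0.35,0],
    [0.76,-0.38,0],
    [0.76,-0.38,0],
  ],
  rot=[
    [0,0,0],
    [0,0,0],
    [0,0,0],
    [0,0,0],
    [0,0,0],
    [0,0,0],
    [0,0,0],
    [0,0,0],
    [0,0,0],
  ],
  gripper=[-1,-1,-1,-1,-1,-1,-1,-1,-1],
)

```text
time_s: 18.1
tool_pos: [0.4684, 0.3712, 0.1115]
tool_rot: [-180.0, 0.0, 81.1]
force: [-0.4, -0.4, -1.0]
grip_width: 0.0599
grasp_force: 15.0
```

```bash
python3 -c 'from st import *;st();print(env.get_obs()["tool_pos"]);snap("scene","s3")'
```

```text
18.1 rail 0.41235246046769297 0.15242715707204546 0.11147149346579562 [-1.79998183e+02  3.09736549e-03  8.10624663e+01] F rail -0.4344960010799041 0.33341218898849806 -0.9802418099670707 [-68.  19.  32. 100. -11.  64. -41.] 0.059936653132191174
[0.46838187 0.3712455  0.11147149]
```

View pics/s3.png

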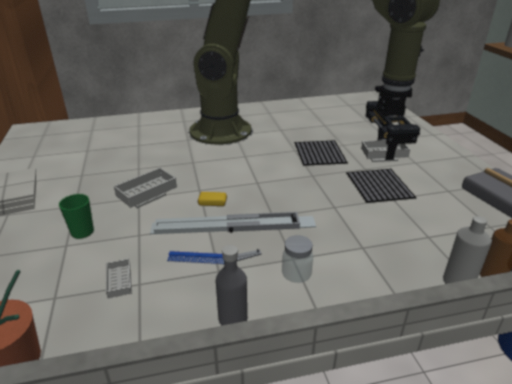

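The scene view shows the level dish held at (387,151), above the left mat at (380,184), with the bystanders unmoved. I'll lower it.

```bash
python3 -c '
from st import *
d=load("s3");print(plane(d,[(380,184)],.006),proj(d,[.470,.371,.006]))'
```

```text
[[0.47514749 0.37259999 0.006     ]] [[378.58873199 183.12800936]]
```

>>> step_arm(
  delta_pos=[
    [0,0,0.08],
    [0,0,0.18],
    [0,0,0.27],
    [0,0,0.33],
    [0,0,0.36],
    [0,0,0.37],
    [0,0,0.37],
    [0,0,0.37],
  ],
  rot=[
    [0,0,0],
    [0,0,0],
    [0,0,0],
    [0,0,0],
    [0,0,0],
    [0,0,0],
    [0,0,0],
    [0,0,0],
  ],
  gripper=[-1,-1,-1,-1,-1,-1,-1,-1],
)

```text
time_s: 19.15
tool_pos: [0.4692, 0.3707, 0.0382]
tool_rot: [180.0, -0.1, 81.0]
force: [-0.5, 0.3, -1.5]
grip_width: 0.0598
grasp_force: 15.0
```

>>> step_arm(
  delta_pos=[
    [0,0,0.008],
    [0,0,0.008],
    [0,0,0.008],
  ],
  rot=[
    [0,0,0],
    [0,0,0],
    [0,0,0],
  ],
  gripper=[-1,-1,-1],
)

```text
time_s: 19.52
tool_pos: [0.4688, 0.3703, 0.036]
tool_rot: [180.0, -0.0, 81.0]
force: [-0.7, -0.2, -2.2]
grip_width: 0.06
grasp_force: 15.0
```

>>> step_arm(
  delta_pos=[
    [0,0,0.008],
    [0,0,0.008],
    [0,0,0.008],
  ],
  rot=[
    [0,0,0],
    [0,0,0],
    [0,0,0],
  ],
  gripper=[-1,-1,-1],
)

```text
time_s: 19.9
tool_pos: [0.4688, 0.3703, 0.0343]
tool_rot: [-180.0, -0.0, 81.0]
force: [-0.3, -0.1, -1.2]
grip_width: 0.0598
grasp_force: 15.0
```

>>> step_arm(
  delta_pos=[
    [0,0,0.006],
    [0,0,0.006],
    [0,0,0.006],
  ],
  rot=[
    [0,0,0],
    [0,0,0],
    [0,0,0],
  ],
  gripper=[-1,-1,-1],
)

```text
time_s: 20.27
tool_pos: [0.469, 0.3704, 0.0337]
tool_rot: [180.0, -0.0, 81.0]
force: [-0.6, -1.1, 4.1]
grip_width: 0.0597
grasp_force: 15.0
```

Touchdown: the force turned upward to +4 N at the predicted height. I'll release and rise.

>>> step_arm(
  delta_pos=[
    [0,0,0],
    [0,0,0],
    [0,0,0],
    [0,0,0],
    [0,0,0],
    [0,0,-0.1],
    [0,0,-0.3],
    [0,0,-0.6],
    [0,0,-0.6],
    [0,0,-0.6],
  ],
  rot=[
    [0,0,0],
    [0,0,0],
    [0,0,0],
    [0,0,0],
    [0,0,0],
    [0,0,0],
    [0,0,0],
    [0,0,0],
    [0,0,0],
    [0,0,0],
  ],
  gripper=[0.6,0.7,0.85,1,1,1,1,1,1,1],
)

```text
time_s: 21.52
tool_pos: [0.4689, 0.3705, 0.1542]
tool_rot: [180.0, -0.1, 81.0]
force: [0.1, -0.2, -0.7]
grip_width: 0.087
grasp_force: 0.0
```

```bash
python3 -c 'from st import *;st();a=snap("scene","s4")["img"];b=snap("wrist","w4")["img"]
cv2.imwrite("pics/fin.png",np.hstack([cv2.resize(a[90:240,300:500],(400,300)),cv2.resize(b,(400,300))])[:,:,::-1])'
```

```text
21.525 rail 0.41171233901623255 0.15182882746159393 0.1542003689998772 [ 1.79972130e+02 -8.73449257e-02  8.09806138e+01] F rail -0.13266982272282188 -0.14337991870057848 -0.6837717133716688 [-69.  16.  33.  98. -10.  68. -42.] 0.086955199671771
```

View pics/fin.png

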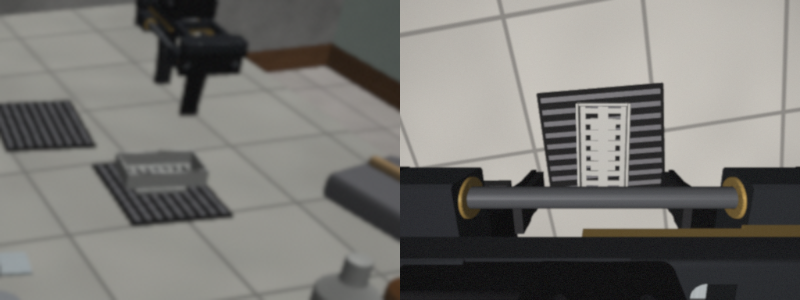

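The dish stands upright on the left mat and the gripper is clear. In the scene crop its rim is at about (161,165). I'll check the position, then hand in.

```bash
python3 -c '
from st import *
d=load("s4");p=plane(d,[(380.5,172)],.048)[0]
m=np.array([[95,163],[180,160],[231,214],[133,223]])/2+[300,90]
q=plane(d,m,.006);print("dish",p,"mat",q.mean(0),q.round(3))
w=load("w4");s=np.array([512/400,384/300]);k=plane(w,(np.array([[538,93],[663,84]])-[400,0])*s,.006);r=plane(w,(np.array([[576,104],[630,104]])-[400,0])*s,.048);print("mat far edge",k,"rim far edge",r)'
```

```text
dish [0.47929714 0.36474364 0.048     ] mat [0.47578231 0.37035238 0.006     ] [[0.389 0.314 0.006]
 [0.411 0.438 0.006]
 [0.557 0.432 0.006]
 [0.546 0.297 0.006]]
mat far edge [[0.39897483 0.447167   0.006     ]
 [0.55416945 0.43321727 0.006     ]] rim far edge [[0.44838938 0.42774734 0.048     ]
 [0.50626344 0.41846841 0.048     ]]
```

Dish is within about 10 mm of the mat's centre.

```bash
python3 -c 'from cell import env;print(env.sign_off())'
```

```text
the job is handed in; nothing more can be done
None
```

The dish was slid to the end stop (about 5 N of contact), lifted straight off and set down upright within about 10 mm of the left mat's centre, and the job is handed in; the sign-off returned no verdict.

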